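# Refit the scraper disc on the cheese-rind machine

## Task

Lift the four-holed scraper disc off the draining rack by its bar grip and put it back on the rind machine: set it over the centre pin, turn it gently until its four holes find the four studs, and slide it fully home, flat on the drive flange; then let go. Never force it down or bang it onto the studs or the flange (no push or knock over 90 N), and leave the cheeses and other things on the table where they are.

Things in the scene. Friction and masses are not known exactly. Their poses are not given: they have to be found in the camera images.
- disc_grip (a point): middle of the scraper disc's bar grip, half-way up it, on the disc's axis, 47 mm above its underside. Steel bar 48 mm long (this frame's x), 20 mm wide (y), 26 mm high (z: 34 to 60 mm above the underside), on a 20 mm thick boss. Pinch it from above across its 20 mm width; the fingertips have room down beside it to 12 mm above the disc's underside
- disc: loose aluminium scraper disc, 150 mm across, 8 mm thick, 0.45 to 0.7 kg, lying flat on the rack; centre of its underside. A blind socket 14 mm across, 34 mm deep, opens here for the centre pin. Four through holes 11 mm across lie 46 mm from the axis along this frame's +x, +y, -x, -y. Eight 4 mm ribs on top near the rim
- seat (a point): centre of the top face of the machine's round drive flange, where the seated disc's underside rests (grip's point then 47 mm above). A centre pin 12 mm across rises 30 mm here (last 8 mm a cone to 4 mm). Four studs 8 mm across rise 14 mm (last 4 mm a cone to 5 mm), 46 mm from the axis, 90 degrees apart. Axes follow the machine's body, NOT the flange's angle
- pin_tip (a point): tip of the centre pin, 30 mm above the seat. The flange is braked and does not turn under the hand, but stopped at any angle, which is not measured: find it by eye or feel. With holes off the studs the disc rests on the stud tips, its grip 61 mm above the seat; turned up to 90 degrees either way under a light push it sinks 14 mm. The holes have 1.5 mm play round the studs (2 degrees)
- machine: fixed rind machine: white base 190 mm square, 20 mm high, steel drum 148 mm across, dark flange 124 mm across whose top is 80 mm above the table; centre of its underside, below the flange. A control box 75 mm high (its knob 87 mm) stands 105 to 165 mm from the axis on the frame's +x side
- rack: fixed wire draining rack, 200 mm square, 30 mm high, on which the disc lies at the start; centre of its underside
- cheese_a_mid (a point): bystander: small white cheese, 110 mm across, 34 mm high, on the table; its centre
- cheese_b_mid (a point): bystander: another such cheese; its centre
- brush_grip (a point): bystander: hand brush lying on the table in front of the robot; point on its handle
- seal: bystander: small steel ring, 52 mm across, 12 mm high, lying between the rack and the machine; centre of its underside
- bowl: bystander: steel bowl, 120 mm across, 50 mm high; centre of its underside
- mould: bystander: white open cheese mould ring, 112 mm across, 85 mm high; centre of its underside
- jar: bystander: glass jar, 64 mm across, 100 mm high; centre of its underside

How it is judged:
On the way, in this order (a step that is already met when the one before it is completed fails the run):
1. the disc is lifted clear of the rack (z of disc_grip in the frame of rack above 0.1 m), for 0.1 s.
2. the disc is on the machine's centre pin (horizontal distance between disc_grip and seat below 0.005 m and z of disc_grip in the frame of seat below 0.072 m), for 0.1 s.
At the end, for the whole second after the job is handed in: The disc lies home on the drive flange with all four studs through its holes: its grip's point within 3 mm of the flange's axis and 43 to 50 mm above the flange's face, its axis within 0.035 rad (2 degrees) of vertical, and it is let go and at rest (horizontal distance between disc_grip and seat below 0.003 m and z of disc_grip in the frame of seat between 0.043 and 0.05 m and angle between disc_grip's own z axis and vertical below 0.035 rad and linear speed of disc below 0.01 m/s); the robot touches nothing.
It fails at once if the disc is pressed or knocked against the machine with more than 90 N (contact force between disc and machine above 90 N).
It fails at once if a bystander is pushed more than 30 mm from its place (distance of any of cheese_a_mid, cheese_b_mid, brush_grip, seal, bowl, mould, jar from where it was at the start of the episode above 0.03 m).
It also fails if it takes over 72 s, if anything falls off the work surface, if the arm or the gripper's body presses on something with over 40 N, if the wrist force passes 120 N, or if a joint passes its speed limit or range.

## Robot

A 6-joint arm with a two-finger parallel gripper is mounted at the origin on the work surface. World frame = base frame: x ahead of the robot, y to its left, z up, the work surface at z = 0. Lengths are in m, angles in rad, forces in N, time in s.
With the tool pointing down it reaches from about 0.3 to 0.825 m from the base axis. Payload 5.4 kg.
Tool frame: the origin (TCP) lies midway between the tips of the shut fingers; the grasp point (between the pads) lies 19 mm behind it; z points along the fingers, y is the line along which they close (so a half turn about z gives the same grasp; the last joint's range is limited). The gripper opens to 92 mm and grips with 3 to 60 N. Pads are 20 mm wide; open, the fingers measure 128 mm over their backs; the gripper's body (75 mm by 189 mm) begins 69 mm behind the grasp point.
Start: joints at [-1.486, 0.158, 1.597, -0, 1.386, -0.21], TCP at [0.167, -0.55, 0.215] pointing down, gripper open.
Joint ranges: [-2.91, 2.91], [-0.94, 2.29], [0.18, 2.7], [-1.29, 4.43], [0.17, 2.64], [-3, 3]. Speed limits (rad/s): [2.57, 2.57, 3.14, 3.14, 3.14, 3.14].

## Interface

Orientations are given as a unit quaternion [x, y, z, w].
In Python, from rig import arm, grab_frame, ticket gives the robot as it stands. The module is installed in compiled form; this text tells all that it offers.
- The arm moves only by the tool step_arm, never from a script. Its argument "moves" is a list of rows, each a list of 3 entries, a list of its own where there are three numbers: the opening, from -1 (shut) to 1 (fully open), then the shift along the tool's x, y, z each as a share of 0.04 m, from -1 to 1, then the turn, a rotation vector about the tool's x, y, z each as a share of 180 degrees, from -1 to 1. In form: [[jaw, [tx, ty, tz], [ax, ay, az]], ...]. A call has 1 to 5 rows; each row shifts and turns the commanded pose from where the row before left it, along the tool's axes as they then stand; what a row does not reach is not made up. A row lasts 1/10 s, in which the tool goes at most 50 mm and 8.59 degrees, less where a joint would pass 70% of its speed; a pose out of reach is approached as far as the arm can. A call with a number of a shift or a turn outside -1 to 1 is refused whole. A call with a gripper value outside its range is refused whole. The fingers move at their own pace and stop on an object; "squeeze" is the grip in N (left out, the last holds). Time passes only in rows, so rows that do not move let the fingers close. It gives the time, the measured TCP pose, the force, the opening and the grip force at its end, in the units of the state.
- arm.sense(): the state, without advancing time (a new reading comes with each control period).
- grab_frame(name): name is "side" or "top" or "wrist"; returns a dict with "image" (384x512x3 uint8, red, green, blue), "fx", "fy", "cx", "cy" (pixels), "k1" (the pictures are not rectified: a ray, as slopes to the right and down, at radius r is drawn at 1 + k1 r^2 times it, then the intrinsics apply), "R" (3x3) and "t" (3): a world point X has camera coordinates R X + t; the wrist camera has in their place "T_tool_cam" (4x4, takes a point from camera to tool coordinates, whose origin is the TCP and whose axes are the flange's). Camera axes: x right, y down, z forward; pixel columns grow to the right and rows downward; lengths in m; the calibration is good to about 2 mm. A picture is of the moment at which its call begins: read the wrist's pose just before it. There is no depth.
- ticket.hand_in(): hands the job in; it is judged then, once.
The state is a dict: "clock": time; "joint_pos": joint angles; "joint_velocities": joint speeds; "effort": joint torques, N m; "ee_pos": TCP position; "orientation": TCP orientation; "ft_force": force on the tool from outside, world axes, zero at the start; "moment": the same for the moment, N m; "finger_gap": finger opening in m; "gripper_force": force on a finger pad.
Only numpy, scipy, OpenCV 4.12 (cv2) and the standard library are available. Lean on these libraries where they do the work, as an engineer would, in place of code of your own. Each camera call takes 0.05 s, during which the arm holds its last target. There are 200 camera calls.

## Working session

There is one attempt and no reset: what is moved stays moved. The work goes in short steps, Python scripts to look and compute and a tool call to move; the robot and the scene stay as the last step left them, time stands still between calls to the robot, and variables do not carry over. Pictures are saved under pics/ and viewed, at most 10 in all, crops included, and the job is handed in when it is done.

Besides the shell and the picture viewer there is one more tool, called after ">>>" as name(argument=value, ...), one argument or row to a line, values as JSON. step_arm: Moves the arm, as the interface text tells. Its arguments: {"type":"object","properties":{"moves":{"type":"array"},"squeeze":{"type":"number"}},"required":["moves"]}

```bash
mkdir -p pics
python3 - <<'E'
from rig import arm,grab_frame
import cv2,numpy as np,pickle
s=arm.sense();print({k:np.round(v,3).tolist() for k,v in s.items()})
d={}
for n in("top","side"):
    f=grab_frame(n);d[n]=f;cv2.imwrite(f"pics/{n}0.png",f["image"][:,:,::-1])
    print(n,{k:np.round(v,4).tolist() for k,v in f.items() if k!="image"})
f=grab_frame("wrist");print(f["T_tool_cam"])
pickle.dump(d,open("f0.pkl","wb"))
E
```

```text
{'clock': 0.0, 'joint_pos': [-1.486, 0.159, 1.598, -0.0, 1.386, -0.21], 'joint_velocities': [0.0, 0.001, -0.002, -0.001, 0.001, -0.001], 'effort': [0.001, -38.557, -32.211, 0.07, 0.038, -0.0], 'ee_pos': [0.167, -0.55, 0.214], 'orientation': [0.989, 0.147, 0.0, -0.001], 'ft_force': [0.391, 0.038, -0.595], 'moment': [0.056, -0.012, 0.073], 'gripper_force': 0.0, 'finger_gap': 0.092}
top {'fx': 437.1261, 'fy': 437.1261, 'cx': 251.0671, 'cy': 190.6742, 'k1': -0.1679, 'R': [[0.0247, -0.9996, 0.0116], [-0.9817, -0.0265, -0.1886], [0.1888, -0.0067, -0.982]], 't': [-0.0166, 0.5981, 1.2848]}
side {'fx': 347.6493, 'fy': 347.6493, 'cx': 255.1482, 'cy': 196.4103, 'k1': -0.053, 'R': [[0.9833, -0.1817, -0.0008], [-0.1374, -0.7402, -0.6582], [0.119, 0.6474, -0.7528]], 't': [-0.561, 0.1291, 1.018]}
[[ 4.00588948e-04 -9.58488769e-01 -2.85130005e-01  8.20476871e-02]
 [ 9.99998147e-01 -1.52991181e-04  1.91922465e-03 -1.28848618e-04]
 [-1.88317765e-03 -2.85130245e-01  9.58486931e-01 -1.69796344e-01]
 [ 0.00000000e+00  0.00000000e+00  0.00000000e+00  1.00000000e+00]]
```

View pics/top0.png

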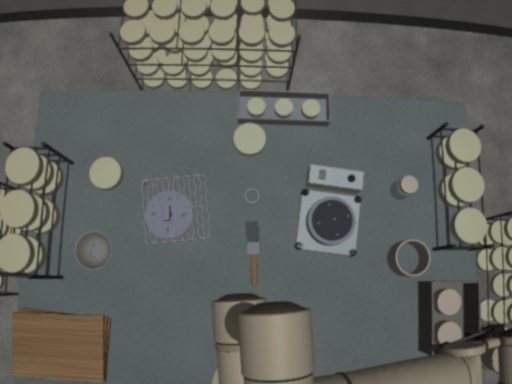

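View pics/side0.png

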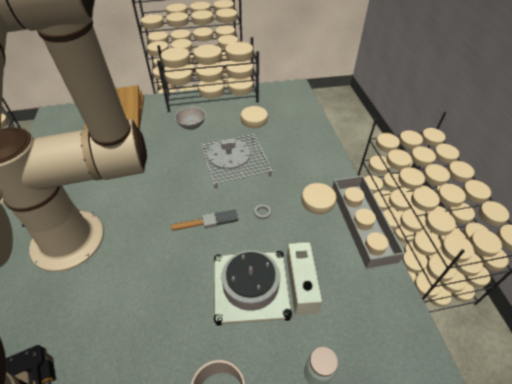

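The top view shows the disc at about (168,214) on the rack, its grip dark and close to vertical in the image. The flange is at about (333,220), with the control box above it, which is world +x. Next I'll enlarge both.

```bash
cat > h.py <<'E'
import numpy as np,cv2
def K(f): return np.array([[f["fx"],0,f["cx"]],[0,f["fy"],f["cy"]],[0,0,1.]])
def D(f): return np.array([f["k1"],0,0,0,0.])
def onplane(f,uv,z,R=None,t=None):
    R=f["R"] if R is None else R; t=f["t"] if t is None else t
    n=cv2.undistortPoints(np.array(uv,float).reshape(-1,1,2),K(f),D(f),None,None,None)[:,0]
    d=np.c_[n,np.ones(len(n))]@np.array(R); c=-np.array(R).T@np.array(t)
    return c+d*((z-c[2])/d[:,2])[:,None]
def proj(f,X,R=None,t=None):
    R=f["R"] if R is None else R; t=f["t"] if t is None else t
    return cv2.projectPoints(np.array(X,float).reshape(-1,3),cv2.Rodrigues(np.array(R))[0],np.array(t,float),K(f),D(f))[0][:,0]
E
python3 - <<'E'
import pickle,cv2,numpy as np
from h import *
d=pickle.load(open("f0.pkl","rb"));im=d["top"]["image"]
a=cv2.resize(im[184:244,138:204][:, :66],None,fx=6,fy=6,interpolation=cv2.INTER_CUBIC)
b=cv2.resize(im[188:248,300:366],None,fx=6,fy=6,interpolation=cv2.INTER_CUBIC)
cv2.imwrite("pics/crop0.png",np.hstack([a,b])[:,:,::-1])
print(onplane(d["top"],[[168,213]],.077),onplane(d["top"],[[333,220]],.08))
print(onplane(d["side"],[[229,147]],.077),onplane(d["side"],[[251,276]],.08))
E
```

```text
[[0.51944051 0.2469942  0.077     ]] [[ 0.51088778 -0.24925476  0.08      ]]
[[0.52392939 0.23445904 0.077     ]] [[ 0.51276385 -0.25641131  0.08      ]]
```

View pics/crop0.png

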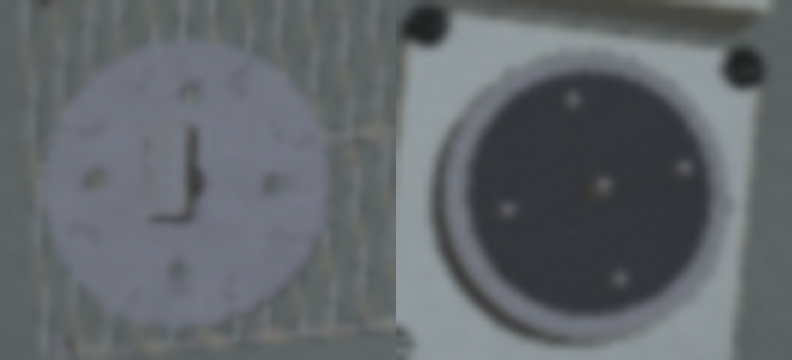

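The left crop shows the four disc holes at crop pixels (191,91), (273,184), (178,270) and (95,180). The right crop shows the four stud tips at (573,99), (684,168), (508,209) and (620,279), and the pin tip at (604,185).

Run:
```python
import pickle
from h import *
from rig import arm
f=pickle.load(open("f0.pkl","rb"))["top"]
def ana(p,z,off):
    X=onplane(f,(np.array(p,float)+.5)/6-.5+off,z);c=X.mean(0);v=X-c
    a=np.degrees(np.arctan2(v[:,1],v[:,0]));print(c.round(4),"r",np.hypot(v[:,0],v[:,1]).round(4),"ang",a.round(1), "mod90",np.degrees(np.angle(np.exp(4j*np.radians(a)).mean())/4).round(1))
ana([[191,91],[273,184],[178,270],[95,180]],.036,[138,184])
ana([[177,99],[288,168],[112,209],[224,279]],.094,[300,188])
print(onplane(f,(np.array([[207,185]])+.5)/6-.5+[300,188],.110))
X=onplane(f,(np.array([[151,126],[191,128],[190,218],[150,216.]])+.5)/6-.5+[138,184],.09);print(X.round(4))
s=arm.sense()
from scipy.spatial.transform import Rotation as R
print(R.from_quat(s["orientation"]).as_matrix().round(3))
```

```text
[0.5226 0.2536 0.036 ] r [0.0473 0.0463 0.0462 0.0467] ang [ -1.1 -90.2 179.3  91.1] mod90 -0.2
[ 0.5121 -0.2465  0.094 ] r [0.0461 0.0457 0.0457 0.0462] ang [  14.4  -75.8  104.2 -165.6] mod90 14.3
[[ 0.5117983 -0.2465534  0.11     ]]
[[0.5426 0.2619 0.09  ]
 [0.5421 0.2417 0.09  ]
 [0.4971 0.2397 0.09  ]
 [0.4975 0.2597 0.09  ]]
[[ 0.957  0.291 -0.   ]
 [ 0.291 -0.957  0.001]
 [ 0.    -0.001 -1.   ]]
```

>>> step_arm(
  moves=[
    [1,[0,0,0],[0,0,0.0445]],
    [1,[0,0,0],[0,0,0.0445]],
    [1,[0.46,-0.99,0],[0,0,0]],
    [1,[0.46,-0.99,0],[0,0,0]],
    [1,[0.46,-0.99,0],[0,0,0]],
  ],
)

```text
clock: 0.65
ee_pos: [0.2207, -0.429, 0.214]
orientation: [1.0, 0.007, -0.0, -0.001]
ft_force: [0.5, -0.9, 0.8]
finger_gap: 0.0917
gripper_force: 0.0
```

>>> step_arm(
  moves=[
    [1,[0.46,-0.99,0],[0,0,0]],
    [1,[0.46,-0.99,0],[0,0,0]],
    [1,[0.46,-0.99,0],[0,0,0]],
    [1,[0.46,-0.99,0],[0,0,0]],
    [1,[0.46,-0.99,0],[0,0,0]],
  ],
)

```text
clock: 1.15
ee_pos: [0.3097, -0.2294, 0.2144]
orientation: [1.0, 0.007, 0.0, 0.0]
ft_force: [0.4, -1.0, 1.2]
finger_gap: 0.0921
gripper_force: 0.0
```

>>> step_arm(
  moves=[
    [1,[0.46,-0.99,0],[0,0,0]],
    [1,[0.46,-0.99,0],[0,0,0]],
    [1,[0.46,-0.99,0],[0,0,0]],
    [1,[0.46,-0.99,0],[0,0,0]],
    [1,[0.46,-0.99,0],[0,0,0]],
  ],
)

```text
clock: 1.65
ee_pos: [0.3987, -0.03, 0.2146]
orientation: [1.0, 0.008, 0.0, 0.0]
ft_force: [0.3, -0.9, 0.6]
finger_gap: 0.0914
gripper_force: 0.0
```

>>> step_arm(
  moves=[
    [1,[0.46,-0.99,0],[0,0,0]],
    [1,[0.46,-0.99,0],[0,0,0]],
    [1,[0.46,-0.99,0],[0,0,0]],
    [1,[0.46,-0.99,0],[0,0,0]],
    [1,[0,0,0],[0,0,0]],
  ],
)

```text
clock: 2.15
ee_pos: [0.47, 0.1316, 0.214]
orientation: [1.0, 0.01, -0.0, -0.001]
ft_force: [0.2, -1.4, -0.3]
finger_gap: 0.0921
gripper_force: 0.0
```

>>> step_arm(
  moves=[
    [1,[0.44,-0.99,0],[0,0,0]],
    [1,[0.44,-0.99,0],[0,0,0]],
    [1,[0.44,-0.99,0],[0,0,0]],
    [1,[0,0,0],[0,0,0]],
    [1,[0,0,0],[0,0,0]],
  ],
)

```text
clock: 2.65
ee_pos: [0.5202, 0.247, 0.214]
orientation: [1.0, 0.008, -0.001, 0.0]
ft_force: [-0.5, -0.7, 0.1]
finger_gap: 0.0918
gripper_force: 0.0
```

```bash
cat >> h.py <<'E'
from scipy.spatial.transform import Rotation as Ro
def wrist():
    from rig import arm,grab_frame
    s=arm.sense();f=grab_frame("wrist");T=np.eye(4);T[:3,:3]=Ro.from_quat(s["orientation"]).as_matrix();T[:3,3]=s["ee_pos"]
    M=np.linalg.inv(T@np.array(f["T_tool_cam"]));f["R"]=M[:3,:3];f["t"]=M[:3,3];return s,f
E
python3 - <<'E'
from h import *
import pickle
s,f=wrist();print(s["ee_pos"],s["orientation"]);pickle.dump(f,open("w1.pkl","wb"))
im=f["image"][:,:,::-1].copy();cv2.imwrite("pics/w1.png",im)
c=np.array([.522,.252])
print(proj(f,[[*c,.09],[.568,.252,.038],[.476,.252,.038],[.522,.298,.038],[.522,.206,.038]]))
E
```

```text
[0.52023761 0.24698903 0.21396113] [ 9.99967125e-01  8.06302022e-03 -7.06637927e-04  4.86923208e-04]
[[245.75533316 188.8009955 ]
 [246.98048706 132.22057969]
 [245.91124024 216.57848736]
 [203.20778333 175.25442379]
 [289.58826397 176.58272958]]
```

View pics/w1.png

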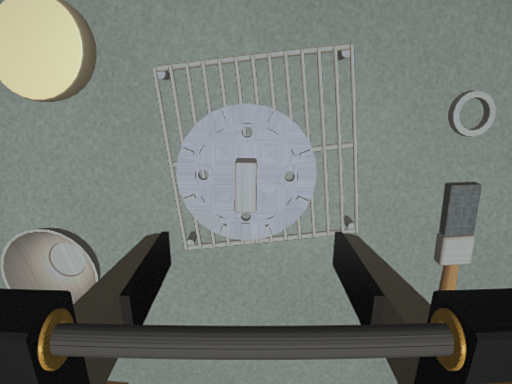

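Hole and grip pixels match the projection within 1 px, so the disc is at (0.522, 0.252) and about 0°. Going down to TCP z of about 0.057.

>>> step_arm(
  moves=[
    [1,[0.045,-0.125,0.6],[0,0,0.005]],
    [1,[0,0,0.9],[0,0,0]],
    [1,[0,0,0.9],[0,0,0]],
    [1,[0,0,0.8],[0,0,0]],
    [1,[0,0,0.4],[0,0,0]],
  ],
)

```text
clock: 3.2
ee_pos: [0.5201, 0.2502, 0.0678]
orientation: [1.0, -0.001, -0.002, 0.001]
ft_force: [-0.6, 0.9, -0.9]
finger_gap: 0.0918
gripper_force: 0.0
```

>>> step_arm(
  moves=[
    [1,[0,0,0.32],[0,0,0]],
    [1,[0,0,0],[0,0,0]],
    [1,[0,0,0],[0,0,0]],
  ],
)

```text
clock: 3.5
ee_pos: [0.5233, 0.2523, 0.0592]
orientation: [1.0, -0.0, 0.001, -0.0]
ft_force: [0.4, -0.4, 0.6]
finger_gap: 0.092
gripper_force: 0.0
```

>>> step_arm(
  moves=[
    [-1,[0,0,0],[0,0,0]],
    [-1,[0,0,0],[0,0,0]],
    [-1,[0,0,0],[0,0,0]],
    [-1,[0,0,0],[0,0,0]],
    [-1,[0,0,0],[0,0,0]],
  ],
  squeeze=45,
)

```text
clock: 4.0
ee_pos: [0.5223, 0.2524, 0.0579]
orientation: [1.0, -0.0, 0.0, -0.0]
ft_force: [0.9, -0.2, -0.3]
finger_gap: 0.0543
gripper_force: 0.0
```

>>> step_arm(
  moves=[
    [-1,[0,0,0],[0,0,0]],
    [-1,[0,0,0],[0,0,0]],
    [-1,[0,0,0],[0,0,0]],
  ],
)

```text
clock: 4.3
ee_pos: [0.5223, 0.2523, 0.0578]
orientation: [1.0, -0.0, -0.0, 0.0]
ft_force: [-0.3, 0.1, -0.2]
finger_gap: 0.0302
gripper_force: 0.0
```

>>> step_arm(
  moves=[
    [-1,[0,0,0],[0,0,0]],
    [-1,[0,0,0],[0,0,0]],
    [-1,[0,0,0],[0,0,0]],
    [-1,[0,0,0],[0,0,0]],
  ],
)

```text
clock: 4.7
ee_pos: [0.5223, 0.2524, 0.0578]
orientation: [1.0, -0.0, 0.0, -0.0]
ft_force: [-0.4, 1.0, -0.8]
finger_gap: 0.0196
gripper_force: 45.0
```

>>> step_arm(
  moves=[
    [-1,[0,0,-0.2],[0,0,0]],
    [-1,[0,0,-0.6],[0,0,0]],
    [-1,[0,0,-0.9],[0,0,0]],
    [-1,[0,0,-0.9],[0,0,0]],
    [-1,[0,0,-0.4],[0,0,0]],
  ],
)

```text
clock: 5.2
ee_pos: [0.5233, 0.2525, 0.1811]
orientation: [1.0, -0.0, 0.002, -0.0]
ft_force: [2.0, 0.1, -7.0]
finger_gap: 0.0198
gripper_force: 45.0
```

>>> step_arm(
  moves=[
    [-1,[0,0.5,0],[0,0,0]],
    [-1,[-0.05,1,0],[0,0,0]],
    [-1,[-0.05,1,0],[0,0,0]],
    [-1,[-0.05,1,0],[0,0,0]],
    [-1,[-0.05,1,0],[0,0,0]],
  ],
)

```text
clock: 5.7
ee_pos: [0.5126, 0.0709, 0.1768]
orientation: [1.0, -0.0, -0.001, -0.0]
ft_force: [0.7, 1.0, -6.6]
finger_gap: 0.0198
gripper_force: 45.0
```

>>> step_arm(
  moves=[
    [-1,[-0.05,1,0],[0,0,0]],
    [-1,[0,1,0],[0,0,0]],
    [-1,[0,1,0],[0,0,0]],
    [-1,[0,1,0],[0,0,0]],
    [-1,[0,1,0],[0,0,0]],
  ],
)

```text
clock: 6.2
ee_pos: [0.5108, -0.1288, 0.1768]
orientation: [1.0, -0.0, -0.001, -0.001]
ft_force: [0.3, 0.2, -6.5]
finger_gap: 0.0196
gripper_force: 45.0
```

>>> step_arm(
  moves=[
    [-1,[0,1,0],[0,0,0]],
    [-1,[0,1,0],[0,0,0]],
    [-1,[0,0.7,0],[0,0,0]],
    [-1,[0,0.27,0],[0,0,0]],
    [-1,[0,0,0],[0,0,0]],
  ],
)

```text
clock: 6.7
ee_pos: [0.5112, -0.2471, 0.1769]
orientation: [1.0, -0.001, -0.001, -0.001]
ft_force: [0.8, 0.5, -7.2]
finger_gap: 0.0196
gripper_force: 45.0
```

>>> step_arm(
  moves=[
    [-1,[0,0,0],[0,0,-0.0397]],
    [-1,[0,0,0],[0,0,-0.0397]],
    [-1,[0,0,0],[0,0,0]],
    [-1,[0,0,0],[0,0,0]],
    [-1,[0,0,0],[0,0,0]],
  ],
)

```text
clock: 7.2
ee_pos: [0.512, -0.2456, 0.1777]
orientation: [0.992, 0.124, -0.0, -0.0]
ft_force: [1.2, 0.1, -8.1]
finger_gap: 0.0196
gripper_force: 45.0
```

Run:
```python
from h import *
from rig import grab_frame,arm
s,f=wrist();print(np.round(s["ee_pos"],4),s["orientation"].round(4) if hasattr(s["orientation"],"round") else s["orientation"])
T=grab_frame("top");S=grab_frame("side")
import pickle;pickle.dump((f,T,S),open("w2.pkl","wb"))
def crop(im,u,v,h): return cv2.resize(im[v-h:v+h,u-h:u+h],(390,390),interpolation=cv2.INTER_CUBIC)
u=proj(T,[[.512,-.2465,.15]])[0].astype(int);w=proj(S,[[.512,-.2465,.14]])[0].astype(int);print(u,w)
cv2.imwrite("pics/c2.png",np.hstack([crop(T["image"],*u,45),crop(S["image"],*w,60)])[:,:,::-1])
```

```text
[ 0.512  -0.2456  0.1777] [ 9.923e-01  1.236e-01 -1.000e-04 -3.000e-04]
[336 216] [249 259]
```

View pics/c2.png

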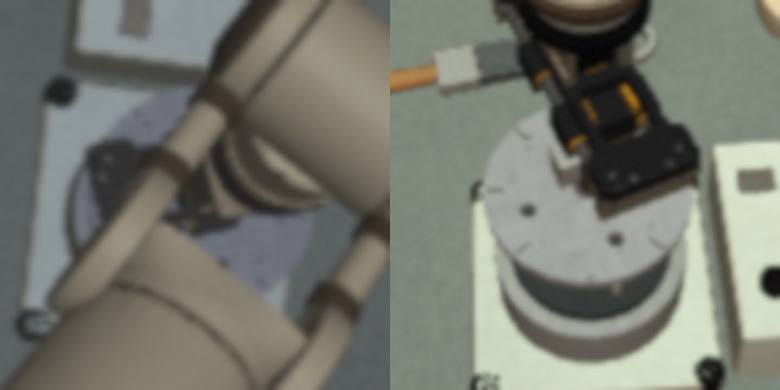

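>>> step_arm(
  moves=[
    [-1,[0,0.02,0.5],[0,0,0]],
    [-1,[0,0,0.35],[0,0,0]],
    [-1,[0,0,0.15],[0,0,0]],
    [-1,[0,0,0],[0,0,0]],
    [-1,[0,0,0],[0,0,0]],
  ],
)

```text
clock: 7.85
ee_pos: [0.5125, -0.2474, 0.1382]
orientation: [0.992, 0.124, 0.0, 0.0]
ft_force: [-1.4, -0.2, -6.7]
finger_gap: 0.0199
gripper_force: 45.0
```

>>> step_arm(
  moves=[
    [-1,[0,0,0.04],[0,0,0]],
    [-1,[0,0,0.04],[0,0,0]],
    [-1,[0,0,0],[0,0,0]],
  ],
)

```text
clock: 8.15
ee_pos: [0.5123, -0.2473, 0.1347]
orientation: [0.992, 0.124, 0.0, 0.0]
ft_force: [-0.2, -0.3, -6.5]
finger_gap: 0.02
gripper_force: 45.0
```

>>> step_arm(
  moves=[
    [-1,[0,0,0.04],[0,0,0]],
    [-1,[0,0,0.04],[0,0,0]],
    [-1,[0,0,0],[0,0,0]],
  ],
)

```text
clock: 8.45
ee_pos: [0.512, -0.2471, 0.1311]
orientation: [0.992, 0.124, -0.0, -0.0]
ft_force: [0.3, 0.5, -7.6]
finger_gap: 0.02
gripper_force: 45.0
```

>>> step_arm(
  moves=[
    [-1,[0,0,0.04],[0,0,0]],
    [-1,[0,0,0.04],[0,0,0]],
    [-1,[0,0,0.04],[0,0,0]],
    [-1,[0,0,0.04],[0,0,0]],
    [-1,[0,0,0],[0,0,0]],
  ],
)

```text
clock: 8.95
ee_pos: [0.5121, -0.2471, 0.1246]
orientation: [0.992, 0.124, -0.0, -0.0]
ft_force: [1.3, -1.0, -7.1]
finger_gap: 0.0197
gripper_force: 45.0
```

>>> step_arm(
  moves=[
    [-1,[0,0,0.03],[0,0,0]],
    [-1,[0,0,0.03],[0,0,0]],
    [-1,[0,0,0],[0,0,0]],
  ],
)

```text
clock: 9.25
ee_pos: [0.5122, -0.2472, 0.1224]
orientation: [0.992, 0.124, -0.0, -0.0]
ft_force: [0.6, -0.1, -6.6]
finger_gap: 0.0196
gripper_force: 45.0
```

>>> step_arm(
  moves=[
    [-1,[0,0,0.03],[0,0,0]],
    [-1,[0,0,0.03],[0,0,0]],
    [-1,[0,0,0],[0,0,0]],
  ],
)

```text
clock: 9.55
ee_pos: [0.5122, -0.2472, 0.12]
orientation: [0.992, 0.124, -0.0, -0.0]
ft_force: [0.8, 0.2, -6.9]
finger_gap: 0.0195
gripper_force: 45.0
```

No contact forces so far. The TCP is now 2 mm below the stud tips, so I'll keep going in small steps.

>>> step_arm(
  moves=[
    [-1,[0,0,0.03],[0,0,0]],
    [-1,[0,0,0.03],[0,0,0]],
    [-1,[0,0,0],[0,0,0]],
  ],
)

```text
clock: 9.85
ee_pos: [0.5122, -0.2472, 0.1176]
orientation: [0.992, 0.124, -0.0, -0.0]
ft_force: [-0.3, 1.0, -8.1]
finger_gap: 0.02
gripper_force: 45.0
```

>>> step_arm(
  moves=[
    [-1,[0,0,0.03],[0,0,0]],
    [-1,[0,0,0.03],[0,0,0]],
    [-1,[0,0,0],[0,0,0]],
  ],
)

```text
clock: 10.15
ee_pos: [0.5122, -0.2472, 0.1152]
orientation: [0.992, 0.124, 0.0, -0.0]
ft_force: [0.5, 1.0, -7.0]
finger_gap: 0.0198
gripper_force: 45.0
```

>>> step_arm(
  moves=[
    [-1,[0,0,0.03],[0,0,0]],
    [-1,[0,0,0.03],[0,0,0]],
    [-1,[0,0,0],[0,0,0]],
  ],
)

```text
clock: 10.45
ee_pos: [0.5122, -0.2472, 0.1128]
orientation: [0.992, 0.124, -0.0, -0.0]
ft_force: [1.1, 0.2, -7.2]
finger_gap: 0.0199
gripper_force: 45.0
```

>>> step_arm(
  moves=[
    [-1,[0,0,0.03],[0,0,0]],
    [-1,[0,0,0.03],[0,0,0]],
    [-1,[0,0,0],[0,0,0]],
  ],
)

```text
clock: 10.75
ee_pos: [0.5122, -0.2472, 0.1104]
orientation: [0.992, 0.124, -0.0, -0.0]
ft_force: [1.0, 0.2, -7.3]
finger_gap: 0.0193
gripper_force: 45.0
```

The studs are through the holes with no contact. About 2.5 mm remain.

>>> step_arm(
  moves=[
    [-1,[0,0,0.02],[0,0,0]],
    [-1,[0,0,0.02],[0,0,0]],
    [-1,[0,0,0],[0,0,0]],
  ],
)

```text
clock: 11.05
ee_pos: [0.5122, -0.2473, 0.1089]
orientation: [0.992, 0.124, 0.0, -0.0]
ft_force: [0.6, 1.3, -7.0]
finger_gap: 0.0194
gripper_force: 45.0
```

>>> step_arm(
  moves=[
    [-1,[0,0,0.01],[0,0,0]],
    [-1,[0,0,0],[0,0,0]],
  ],
)

```text
clock: 11.25
ee_pos: [0.5123, -0.2472, 0.1086]
orientation: [0.992, 0.124, 0.0, -0.0]
ft_force: [1.5, 0.0, -7.0]
finger_gap: 0.0195
gripper_force: 45.0
```

>>> step_arm(
  moves=[
    [-1,[0,0,0.01],[0,0,0]],
    [-1,[0,0,0],[0,0,0]],
  ],
)

```text
clock: 11.45
ee_pos: [0.5122, -0.2473, 0.1082]
orientation: [0.992, 0.124, 0.0, 0.0]
ft_force: [0.6, 0.3, -6.5]
finger_gap: 0.0198
gripper_force: 45.0
```

>>> step_arm(
  moves=[
    [-1,[0,0,0.01],[0,0,0]],
    [-1,[0,0,0],[0,0,0]],
  ],
)

```text
clock: 11.65
ee_pos: [0.5123, -0.2472, 0.1078]
orientation: [0.992, 0.124, 0.0, -0.0]
ft_force: [0.4, 1.5, -6.8]
finger_gap: 0.0197
gripper_force: 45.0
```

>>> step_arm(
  moves=[
    [-1,[0,0,0.01],[0,0,0]],
    [-1,[0,0,0],[0,0,0]],
  ],
)

```text
clock: 11.85
ee_pos: [0.5123, -0.2473, 0.1078]
orientation: [0.992, 0.124, 0.0, 0.0]
ft_force: [-0.4, 2.9, -3.0]
finger_gap: 0.0197
gripper_force: 45.0
```

Light contact shows at TCP z=0.1078, just where the disc should seat. Releasing and withdrawing.

>>> step_arm(
  moves=[
    [-1,[0,0,0],[0,0,0]],
    [0,[0,0,0],[0,0,0]],
    [0,[0,0,0],[0,0,0]],
    [0,[0,0,0],[0,0,0]],
    [0,[0,0,0],[0,0,0]],
  ],
  squeeze=10,
)

```text
clock: 12.35
ee_pos: [0.5125, -0.2477, 0.1079]
orientation: [0.992, 0.124, 0.0, 0.0]
ft_force: [0.1, 0.1, -0.5]
finger_gap: 0.046
gripper_force: 0.0
```

>>> step_arm(
  moves=[
    [0,[0,0,-0.1],[0,0,0]],
    [0,[0,0,-0.4],[0,0,0]],
    [0,[0,0,-0.8],[0,0,0]],
    [0,[0,0,-1],[0,0,0]],
    [0,[0,0,-1],[0,0,0]],
  ],
)

```text
clock: 12.85
ee_pos: [0.5119, -0.2471, 0.2409]
orientation: [0.992, 0.124, -0.0, -0.0]
ft_force: [0.3, -0.3, 0.9]
finger_gap: 0.0462
gripper_force: 0.0
```

>>> step_arm(
  moves=[
    [0,[-1,0,0],[0,0,0]],
    [0,[-1,0,0],[0,0,0]],
    [0,[-0.5,0,0],[0,0,0]],
    [0,[0,0,0],[0,0,0]],
    [0,[0,0,0],[0,0,0]],
  ],
)

```text
clock: 13.35
ee_pos: [0.4157, -0.272, 0.2398]
orientation: [0.992, 0.124, 0.0, 0.0]
ft_force: [1.1, -0.5, -0.3]
finger_gap: 0.0459
gripper_force: 0.0
```

Run:
```python
from h import *
from rig import grab_frame
s,f=wrist();S=grab_frame("side")
p=[[.5122,-.2472,.14],[.5122,-.2472,.154]];a=np.radians(14.3)
for n,F in(("w",f),("s",S)):
  for zz in(.088,.102):
    print(n,zz,proj(F,[[.5122+.046*np.cos(a+k*np.pi/2),-.2472+.046*np.sin(a+k*np.pi/2),zz] for k in range(4)]).round(1).tolist())
w=proj(S,[[.512,-.2465,.1]])[0].astype(int);print(w,w-60)
c=cv2.resize(S["image"][w[1]-60:w[1]+60,w[0]-60:w[0]+60],(384,384),interpolation=cv2.INTER_CUBIC)
cv2.imwrite("pics/c3.png",np.hstack([f["image"][:,56:456],c])[:,:,::-1])
```

```text
w 0.088 [[250.4, 24.7], [200.5, 78.7], [250.5, 128.9], [300.4, 78.6]]
w 0.102 [[250.4, 21.2], [198.2, 77.8], [250.5, 130.3], [302.7, 77.7]]
s 0.088 [[266.9, 264.3], [242.6, 256.5], [232.8, 278.2], [258.0, 286.8]]
s 0.102 [[267.0, 261.4], [242.5, 253.5], [232.5, 275.4], [258.1, 284.0]]
[249 268] [189 208]
```

View pics/c3.png

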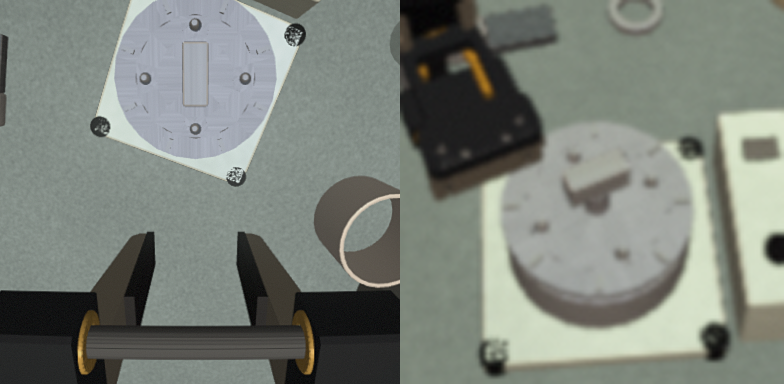

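The wrist view shows studs in all four holes at about (194,24), (145,78), (195,129) and (245,78) in the crop, as predicted for z=0.088. The disc lies flat, and the gripper is clear of it.

```bash
python3 -c "
from rig import ticket;print(ticket.hand_in())"
```

```text
the job is handed in; nothing more can be done
None
```

The scraper disc is seated flat on the drive flange with all four studs through its holes, and the gripper has let go and is clear; I saw no contact beyond a light touch at seating, no bystander was touched as far as I could tell, and I handed the job in at about 13 s, with no verdict returned.

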